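Change over the inspection lamps and light the headset cup

ROBOT

A 6-joint arm with a two-finger parallel gripper is mounted at the origin on a cart in front of the work surface, level with it; the furniture and walls round the work are solid. World frame = base frame: x ahead of the robot, y to its left, z up, the work surface at z = 0. Lengths are in m, angles in rad, forces in N, time in s.
With the tool pointing down it reaches from about 0.375 to 0.9 m from the base axis. Payload 3.1 kg.
Tool frame: the origin (TCP) lies between the finger pads; the fingertips stand robot.finger_overhang ahead of it and the grasp point (between the pads) lies 3 mm ahead of it (robot.finger_overhang is the distance from the TCP to the fingertips, in m); z points along the fingers, y is the line along which they close (so a half turn about z gives the same grasp; the last joint's range is limited). The gripper opens to 87 mm and grips with 3 to 60 N. Pads are 19 mm wide; open, the fingers measure 117 mm over their backs; the gripper's body (75 mm by 190 mm) begins 51 mm behind the grasp point.
Start: joints at [-0.178, 0.527, 1.433, -0, 1.181, -0.178], TCP at [0.625, 0, 0.245] pointing down, gripper open.
Joint ranges: [-3.08, 3.08], [-0.75, 2.2], [0.22, 2.44], [-1.43, 4.57], [0, 2.65], [-2.85, 2.85]. Speed limits (rad/s): [2.79, 2.79, 3.14, 3.14, 3.14, 3.14].

INTERFACE

Orientations are given as a unit quaternion [x, y, z, w].
In Python, from rig import get_obs, vision, hand_in, nets, robot gives the robot as it stands.
- The arm moves only by the tool apply_moves, never from a script. Its argument "series" is a list of rows, each an object with "offset": the shift along the world's x, y, z in cm, a list of three; "rot": the turn, a rotation vector about the world's x, y, z in degrees, a list of three. A call has 1 to 20 rows; each row is the pose to reach, as a shift and turn from the pose commanded when the call began; what a row does not reach only later rows make up. A row lasts 1/10 s, in which the tool goes at most 50 mm and 8.59 degrees, less where a joint would pass 70% of its speed; a pose out of reach is approached as far as the arm can. A call with a gripper value outside its range is refused whole. "hand" is the opening, from 0 (shut) to 1 (fully open), set as the call begins (left out, the last holds). The fingers move at their own pace and stop on an object; "newtons" is the grip in N (left out, the last holds). Time passes only in rows, so rows that repeat a pose let the fingers close. It gives the time, the measured TCP pose, the force, the opening and the grip force at its end, in the units of the state.
- get_obs(): the state, without advancing time (a new reading comes with each control period).
- vision.camera(name): name is "scene" or "side" or "wrist"; returns the picture (480x640x3 uint8, red, green, blue); there is no depth.
- vision.calibration(name): a dict with "K" (3x3 intrinsics, pixels), "R" (3x3) and "t" (3): a world point X has camera coordinates R X + t. Camera axes: x right, y down, z forward; pixel columns grow to the right and rows downward; lengths in m; the calibration is good to about 2 mm. A picture is of the moment at which its call begins: read the wrist's pose just before it. calibration takes no time and is no camera call; for the wrist camera it gives the pose at the moment of the call.
- hand_in(): hands the job in; it is judged then, once.
Trained networks look in the newest picture that a camera, given by its name, has taken for a name from the list of things; names that differ only in an ending like _2 or _b are one class to them, and where a whole thing is asked for, a point or a joint stands for the part that bears it (a point fixed in the world has none). Each returns a list of dicts, best first, with "conf" (0 to 1); they miss things now and then, are a little off and sometimes report something else, mostly with a low value. They report only what shows in the picture. A call takes as long as a camera call.
- nets.search_frame(camera, query): "centre" ([x, y, z] in m, in world coordinates, good to about 4 mm: the middle of the surface that is visible of it).
- nets.spot_point(camera, query): "centre" ([x, y, z] in m, in world coordinates, good to about 4 mm: a listed point, or the origin of a listed thing).
The state is a dict: "time": time; "q": joint angles; "joint_velocities": joint speeds; "joint_torque": joint torques, N m; "position": TCP position; "tool_rot": TCP orientation; "ft_force": force on the tool from outside, world axes, zero at the start; "moment": the same for the moment, N m; "grip_width": finger opening in m; "grip_force": force on a finger pad.
Only numpy, scipy, OpenCV 4.12 (cv2) and the standard library are available. Lean on these libraries where they do the work, as an engineer would, in place of code of your own. Each camera call takes 0.05 s, during which the arm holds its last target. There are 200 camera calls.

TASK

The inspection lamp in the charger is charged and the one in the two-pocket holder is drained: put the drained lamp on charge, upright and fully home in the charger, then take the charged lamp and hold it up steadily over the silver headset cup, 15 to 30 cm above it, tilted so that its light strip shines down on the cup (facing more downward than sideways). Finish while still holding the charged lamp there; do not put it down, and leave the cup and the other loose things on the bench undisturbed.

Things in the scene. Friction and masses are not known exactly. Their poses are not given: they have to be found in the camera images.
- charged_lamp: charged stick lamp, at the start in the charger: straight bar 190 mm long, 30 mm wide (y), 26 mm thick (x), 0.16 kg; black handle below, grey head above. Origin: centre of its foot, z along the bar to the head; the white light strip (72 x 19 mm) is on its -x face. The flat +y and -y sides, 30 mm apart, are free for fingers above the pocket. No catch: it lifts straight out
- charged_lamp_strip (a point): middle of the charged lamp's light strip: on its -x face, 13 mm from the axis, 138 mm from the foot; axes as the lamp
- drained_lamp: the drained stick lamp, the same in every way (size, axes, weight) as the charged one, at the start standing in the left pocket of the two-pocket holder
- charger: the charger: grey pocket on a black foot 110 x 96 x 14 mm, black block behind the pocket; fixed to the bench. Origin: under the pocket's centre, on the bench; z up, x away from the pocket's front, y to the left. The charger, seen from the robot, is either left or right of the holder
- charger_pocket (a point): centre of the charger pocket's floor, 14 mm above the bench; axes as the charger. The pocket is 30 mm (x) by 34 mm (y) inside, 48 mm deep: a lamp has 2 mm of play on each side. Above it a flared mouth, 9 mm high, widens by 6 mm on each side; its rim is 71 mm above the bench. A lamp stands with its strip to the pocket's front (-x)
- charge_pins (a joint): two spring contact pins in the charger's pocket floor: 0 = standing 4 mm up, 0.004 m = pressed down flush; the weight of a lamp standing home presses them flush
- holder: the plain holder: steel plate 92 x 164 mm with two aluminium pockets side by side, fixed to the bench. Origin: under its middle, on the bench; z up, y to the left, x away from its front
- holder_left (a point): centre of the floor of the holder's left (+y) pocket, 14 mm above the bench, 45 mm from the holder's middle; pocket, mouth and play as in the charger; holds the drained lamp at the start
- holder_right (a point): the same point of the right (-y) pocket, which is empty at the start and free for use; 90 mm between the two pockets' centres
- bearing_cup: silver stepped headset cup, 45 mm across, 19 mm high, standing loose on the bench between charger and holder; origin: centre of its underside
- rubber_cap: black round rubber cap, 31 mm across, 11 mm high, loose on the bench in front of the cup, not to be disturbed
- hex_key: black L-shaped hex key, 93 mm long, 37 mm wide, 7 mm thick, loose on the bench, not to be disturbed
- lid_tin: small round tin, white rim, 57 mm across, 24 mm high, loose on the bench, not to be disturbed

How it is judged:
On the way, in this order (a step that is already met when the one before it is completed fails the run):
1. the drained lamp stands upright and home in the charger, let go, its weight on the charging pins (z of drained_lamp in the frame of charger_pocket below 0.004 m and horizontal distance between drained_lamp and charger_pocket below 0.008 m and angle between drained_lamp's own z axis and vertical below 0.12 rad and value of joint charge_pins above 0.003 m and contact force between drained_lamp and the fingers below 0.1 N), for 0.2 s.
2. the charged lamp is held up over the cup with its strip facing down (angle between charged_lamp's own x axis and vertical below 0.8 rad and horizontal distance between charged_lamp_strip and bearing_cup below 0.09 m and height (world z) of charged_lamp_strip above 0.13 m and contact force between charged_lamp and the fingers above 1 N), for 0.2 s.
At the end, for the whole second after the job is handed in: Drained lamp released in the charger, upright (0.12 rad), foot within 4 mm of the floor, pins pressed 3 mm. Fingers hold the charged lamp still, touching nothing else, mid-strip within 9 cm of the cup in plan, 13-36 cm above the bench, facing within 0.80 rad of straight down. Others moved < 3 cm (all of step 1 and all of step 2 and height (world z) of charged_lamp_strip below 0.36 m and contact force between charged_lamp and charger below 0.1 N and contact force between charged_lamp and holder below 0.1 N and contact force between charged_lamp and drained_lamp below 0.1 N and contact force between charged_lamp and bearing_cup below 0.1 N and linear speed of charged_lamp below 0.03 m/s and angle between bearing_cup's own z axis and vertical below 0.1 rad and distance of each of bearing_cup, rubber_cap, hex_key, lid_tin from where it was at the start of the episode below 0.03 m); the arm keeps its last pose, push and grip.
It fails at once if the cup is pushed away (distance of bearing_cup from where it was at the start of the episode above 0.03 m).
It fails at once if a bystander is disturbed (distance of any of rubber_cap, hex_key, lid_tin from where it was at the start of the episode above 0.03 m).
It also fails if it takes over 72 s, if anything falls off the work surface, if the arm or the gripper's body presses on something with over 40 N, if the wrist force passes 120 N, or if a joint passes its speed limit or range.

## Working session

There is one attempt and no reset: what is moved stays moved. The work goes in short steps, Python scripts to look and compute and a tool call to move; the robot and the scene stay as the last step left them, time stands still between calls to the robot, and variables do not carry over. Pictures are saved under pics/ and viewed, at most 13 in all, crops included, and the job is handed in when it is done.

Besides the shell and the picture viewer there is one more tool, called after "Request:" by a JSON object that holds its "method" and its "body". apply_moves: Moves the arm, as the interface text tells. Its arguments: {"type":"object","properties":{"series":{"type":"array"},"hand":{"type":"number"},"newtons":{"type":"number"}},"required":["series"]}

```bash
mkdir -p pics; python3 - <<'E'
from rig import get_obs, vision, nets, robot
import cv2,numpy as np
print(robot.finger_overhang, get_obs()['time'])
ims=[]
for c in ["scene","side"]:
    im=vision.camera(c); cv2.imwrite(f"pics/{c}0.png",im[:,:,::-1])
    for n in ["charged_lamp","drained_lamp","charger_pocket","charger","holder","holder_left","holder_right","charged_lamp_strip","bearing_cup","rubber_cap","hex_key","lid_tin"]:
        r=nets.spot_point(c,n)
        print(c,n,[(np.round(d['centre'],4).tolist(),round(d['conf'],2)) for d in r[:2]])
E
```

```text
0.022 0.0
scene charged_lamp []
scene drained_lamp []
scene charger_pocket [([0.5883, -0.2646, 0.013], 0.82)]
scene charger [([0.5858, -0.2609, -0.0004], 0.85)]
scene holder [([0.5065, 0.2535, 0.0024], 0.81), ([0.465, 0.0814, 0.0013], 0.27)]
scene holder_left [([0.5015, 0.2985, 0.0118], 0.83)]
scene holder_right [([0.5136, 0.2073, 0.0118], 0.74), ([0.4642, -0.1142, 0.0028], 0.69)]
scene charged_lamp_strip [([0.5766, -0.2664, 0.1497], 0.74)]
scene bearing_cup [([0.6123, 0.0414, 0.0], 0.76)]
scene rubber_cap [([0.4681, 0.0827, -0.0019], 0.48)]
scene hex_key [([0.4503, -0.0073, 0.0015], 0.59)]
scene lid_tin [([0.4634, -0.1123, 0.003], 0.71)]
side charged_lamp [([0.5845, -0.2634, 0.018], 0.68)]
side drained_lamp [([0.504, 0.3006, 0.0126], 0.71)]
side charger_pocket [([0.5849, -0.2652, 0.0091], 0.98)]
side charger [([0.5892, -0.2627, -0.006], 0.84)]
side holder [([0.5056, 0.2586, 0.0004], 0.63)]
side holder_left []
side holder_right [([0.5157, 0.2107, 0.0145], 0.62)]
side charged_lamp_strip [([0.5746, -0.2662, 0.1494], 0.88)]
side bearing_cup [([0.6087, 0.0401, 0.0002], 0.53)]
side rubber_cap [([0.4702, 0.0859, 0.0012], 0.68), ([0.5844, -0.2601, 0.0152], 0.22)]
side hex_key [([0.4537, -0.0051, 0.0003], 0.55)]
side lid_tin [([0.4657, -0.1113, 0.0028], 0.78)]
```

View pics/scene0.png

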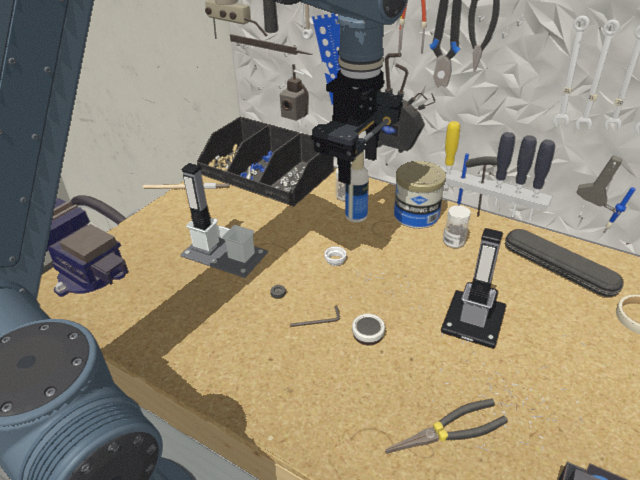

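View pics/side0.png

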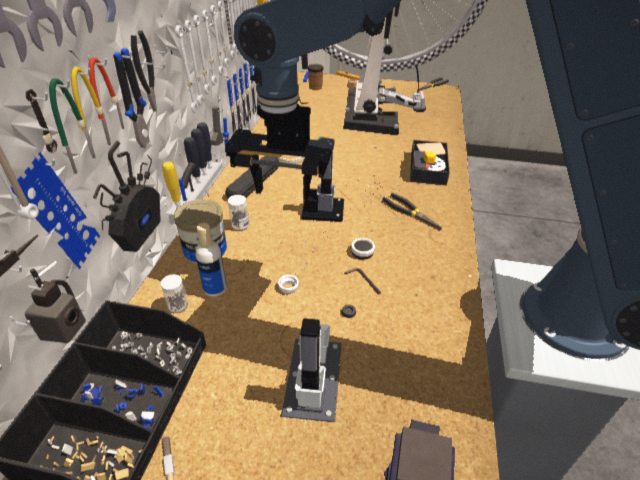

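The scene picture shows the charger at about (475,310) with the charged lamp. The holder is at about (220,245), with the drained lamp in its left pocket and the right pocket empty. The nets agree with this. I'll move over the charger for a closer look from the wrist.

Request:
{"method": "apply_moves", "body": {"series": [{"offset": [0, 0, 5], "rot": [0, 0, 0]}, {"offset": [0, 0, 10], "rot": [0, 0, 0]}, {"offset": [-2, -4, 13.5], "rot": [0, 0, 0]}, {"offset": [-4, -8, 13.5], "rot": [0, 0, 0]}, {"offset": [-6, -12, 13.5], "rot": [0, 0, 0]}, {"offset": [-8, -16, 13.5], "rot": [0, 0, 0]}, {"offset": [-10, -20, 13.5], "rot": [0, 0, 0]}, {"offset": [-11, -24, 13.5], "rot": [0, 0, 0]}, {"offset": [-12, -26, 13.5], "rot": [0, 0, 0]}, {"offset": [-12, -26, 13.5], "rot": [0, 0, 0]}, {"offset": [-12, -26, 13.5], "rot": [0, 0, 0]}]}}

```text
time: 2.4
position: [0.5048, -0.26, 0.3795]
tool_rot: [0.708, 0.707, 0.0, -0.0]
ft_force: [0.1, 0.8, -0.3]
grip_width: 0.0873
grip_force: 0.0
```

```bash
cat > h.py <<'E'
from rig import get_obs, vision, nets, robot
import cv2,numpy as np
from scipy.spatial.transform import Rotation as Ro
def ask(c,names,png=None):
    o=get_obs(); im=vision.camera(c); cal=vision.calibration(c)
    print('t',o['time'],np.round(o['position'],4),np.round(Ro.from_quat(o['tool_rot']).as_rotvec(degrees=True),1),'w',round(o['grip_width'],4))
    if png: cv2.imwrite(png,im[:,:,::-1])
    for n in names:
        r=nets.spot_point(c,n)
        print(c,n,[(np.round(d['centre'],4).tolist(),round(d['conf'],2)) for d in r[:2]])
    return im,cal
def floor(cal,uv,z):
    K,R,t=[np.array(cal[k]) for k in 'KRt']; t=t.ravel()
    C=-R.T@t; d=R.T@np.linalg.solve(K,np.array([*uv,1.])); return C+d*(z-C[2])/d[2]
def pix(cal,X):
    K,R,t=[np.array(cal[k]) for k in 'KRt']; p=K@(R@np.array(X)+t.ravel()); return p[:2]/p[2]
E
python3 - <<'E'
from h import *
im,cal=ask("wrist",["charged_lamp","charger_pocket","charger","charged_lamp_strip"],"pics/w1.png")
print(np.array(cal['K']),-np.array(cal['R']).T@np.ravel(cal['t']),np.array(cal['R']))
E
```

```text
t 2.4 [ 0.5048 -0.26    0.3795] [-1.273e+02 -1.272e+02 -1.000e-01] w 0.0873
wrist charged_lamp [([0.5852, -0.26, 0.0164], 0.97)]
wrist charger_pocket [([0.5886, -0.2634, 0.0105], 0.92)]
wrist charger [([0.5879, -0.2637, -0.0002], 0.9)]
wrist charged_lamp_strip [([0.569, -0.2633, 0.1566], 0.57)]
[[432.40640567   0.         317.68620858]
 [  0.         432.40640567 246.95235003]
 [  0.           0.           1.        ]] [ 0.50625327 -0.18882359  0.52043592] [[ 9.99999560e-01  9.31342226e-04  1.12475154e-04]
 [ 8.70941467e-04 -9.66254275e-01  2.57588660e-01]
 [ 3.48582795e-04 -2.57588449e-01 -9.66254661e-01]]
```

View pics/w1.png

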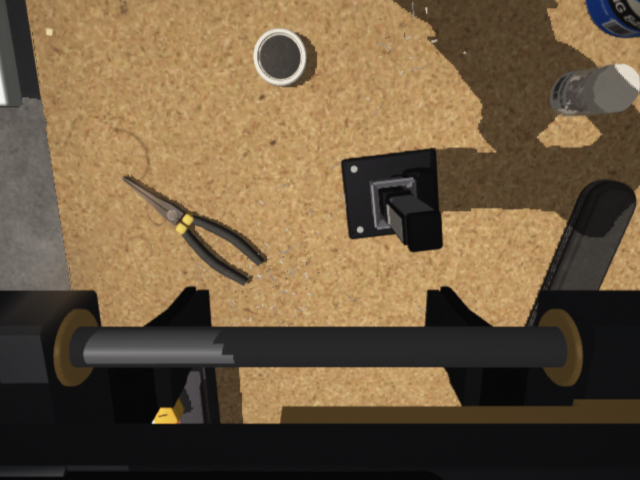

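The wrist image (right = +x, up = +y) shows the charger foot's corners at about (343,160), (436,150) and (350,238), so it is turned slightly. The lamp top is near (425,230). I'll fit those edges to get the yaw.

```bash
python3 - <<'E'
from h import *
im=cv2.imread("pics/w1.png"); cal=vision.calibration("wrist")
g=cv2.cvtColor(im,cv2.COLOR_BGR2GRAY).astype(int)
top=[(c,130+np.argmax(g[130:175,c]<70)) for c in range(352,428,3)]
lef=[(330+np.argmax(g[r,330:365]<70),r) for r in range(168,230,3)]
def line(p,z):
    P=np.array([floor(cal,q,z)[:2] for q in p]); vx,vy,x,y=cv2.fitLine(P.astype(np.float32),cv2.DIST_HUBER,0,1e-4,1e-4).ravel()
    return np.degrees(np.arctan2(vy,vx)),(x,y)
a,p1=line(top,.014); b,p2=line(lef,.014); print(a,p1,b,p2)
# corner intersection
d1=np.array([np.cos(np.radians(a)),np.sin(np.radians(a))]);d2=np.array([np.cos(np.radians(b)),np.sin(np.radians(b))])
s=np.linalg.solve(np.c_[d1,-d2],np.array(p2)-np.array(p1)); c=np.array(p1)+s[0]*d1; print('corner',c)
# pocket centre predicted pixels of lamp top for yaw
for yaw in (a,):
    for X in [(-.013,-.015),(-.013,.015),(.013,.015),(.013,-.015)]:
        r=np.radians(yaw); x=.5875+X[0]*np.cos(r)-X[1]*np.sin(r); y=-.2635+X[0]*np.sin(r)+X[1]*np.cos(r)
        print(pix(cal,(x,y,.204)).round(1))
cv2.imwrite("pics/w1c.png",cv2.resize(im[130:270,320:470],None,fx=4,fy=4,interpolation=cv2.INTER_CUBIC))
E
```

```text
7.217812 (np.float32(0.585804), np.float32(-0.21306881)) -83.06366 (np.float32(0.5391931), np.float32(-0.26411137))
corner [ 0.53378487 -0.21965678]
[409.2 256.3]
[406.4 217.9]
[441.4 213.7]
[443.4 252.3]
```

View pics/w1c.png

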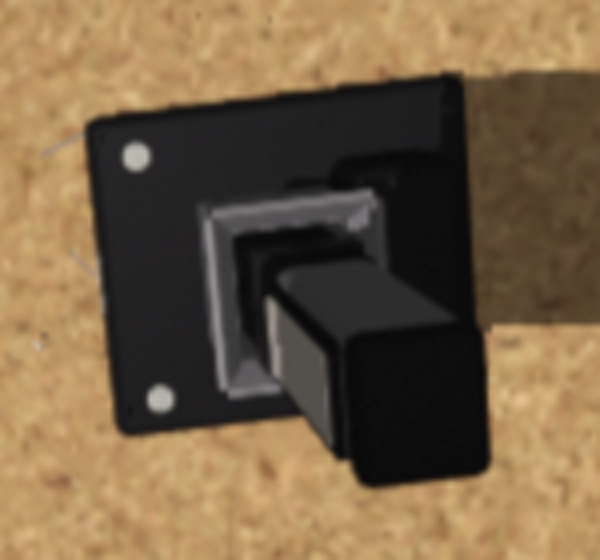

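Request:
{"method": "apply_moves", "body": {"series": [{"offset": [1, 0, 0], "rot": [0, 0, -8.5]}, {"offset": [2, 0, 0], "rot": [0, 0, -17]}, {"offset": [3, 0, 0], "rot": [0, 0, -25.5]}, {"offset": [4, 0, 0], "rot": [0, 0, -34]}, {"offset": [5, 0, 0], "rot": [0, 0, -42.5]}, {"offset": [6, 0, 0], "rot": [0, 0, -51]}, {"offset": [7, 0, 0], "rot": [0, 0, -59.5]}, {"offset": [8, 0, 0], "rot": [0, 0, -68]}, {"offset": [8.25, -0.1, -2], "rot": [0, 0, -76.5]}, {"offset": [8.25, -0.1, -5], "rot": [0, 0, -82.9]}, {"offset": [8.25, -0.1, -8], "rot": [0, 0, -82.9]}, {"offset": [8.25, -0.1, -10], "rot": [0, 0, -82.9]}, {"offset": [8.25, -0.1, -10], "rot": [0, 0, -82.9]}, {"offset": [8.25, -0.1, -10], "rot": [0, 0, -82.9]}]}}

```text
time: 4.05
position: [0.588, -0.2604, 0.2798]
tool_rot: [0.998, 0.062, 0.0, -0.0]
ft_force: [0.2, -0.5, -0.8]
grip_width: 0.0867
grip_force: 0.0
```

```bash
python3 - <<'E'
from h import *
im,cal=ask("wrist",["charged_lamp","charger_pocket"],"pics/w2.png")
print(np.round(get_obs()['q'],2))
E
```

```text
t 4.05 [ 0.588  -0.2604  0.2798] [-179.6  -11.2   -0. ] w 0.0867
wrist charged_lamp [([0.5875, -0.2645, 0.0168], 0.76)]
wrist charger_pocket []
[-0.59  0.52  1.34  0.    1.28  0.86]
```

View pics/w2.png

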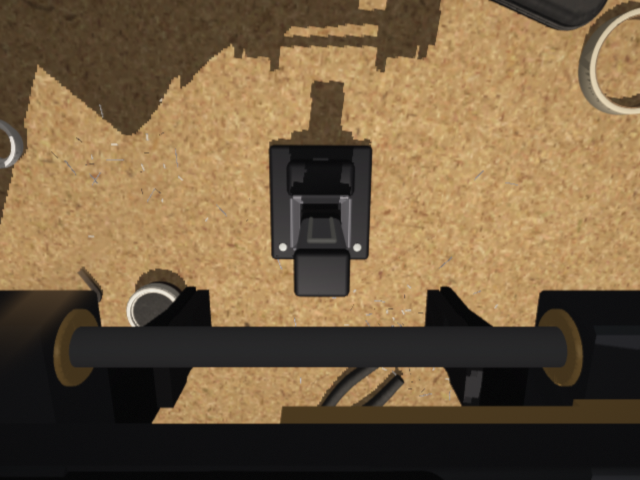

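The charger sits square in the picture, and the lamp top is centred at about (322,273), between the fingers at 210 and 427. The alignment is good, so I'll descend and grip.

```bash
python3 - <<'E'
from h import *
cal=vision.calibration("wrist")
for uv in [(295,252),(349,252),(295,296),(349,296),(322,274)]: print(floor(cal,uv,.204).round(4))
print(floor(cal,(273,147),.014),floor(cal,(371,147),.014))
E
```

```text
[ 0.5977 -0.2485  0.204 ]
[ 0.6013 -0.2766  0.204 ]
[ 0.5733 -0.2512  0.204 ]
[ 0.5769 -0.2801  0.204 ]
[ 0.5875 -0.2641  0.204 ]
[ 0.64135722 -0.21382033  0.014     ] [ 0.65262307 -0.30337622  0.014     ]
```

Request:
{"method": "apply_moves", "body": {"series": [{"offset": [0, 0, -3], "rot": [0, 0, 0]}, {"offset": [0, 0, -6], "rot": [0, 0, 0]}, {"offset": [0, 0, -9], "rot": [0, 0, 0]}, {"offset": [0, 0, -11], "rot": [0, 0, 0]}, {"offset": [0, 0, -11.6], "rot": [0, 0, 0]}, {"offset": [0, 0, -11.6], "rot": [0, 0, 0]}, {"offset": [0, 0, -11.6], "rot": [0, 0, 0]}]}}

```text
time: 4.9
position: [0.5886, -0.2617, 0.1653]
tool_rot: [0.998, 0.062, 0.001, 0.001]
ft_force: [0.2, 0.1, 0.6]
grip_width: 0.0872
grip_force: 0.0
```

Request:
{"method": "apply_moves", "body": {"series": [{"offset": [0, 0, 0], "rot": [0, 0, 0]}, {"offset": [0, 0, 0], "rot": [0, 0, 0]}, {"offset": [0, 0, 0], "rot": [0, 0, 0]}, {"offset": [0, 0, 0], "rot": [0, 0, 0]}, {"offset": [0, 0, 0], "rot": [0, 0, 0]}, {"offset": [0, 0, 0], "rot": [0, 0, 0]}, {"offset": [0, 0, 0], "rot": [0, 0, 0]}, {"offset": [0, 0, 0], "rot": [0, 0, 0]}], "hand": 0, "newtons": 35}}

```text
time: 5.7
position: [0.5874, -0.261, 0.1635]
tool_rot: [0.998, 0.062, -0.0, -0.0]
ft_force: [-0.1, 0.7, 0.4]
grip_width: 0.0308
grip_force: 0.1
```

Request:
{"method": "apply_moves", "body": {"series": [{"offset": [0, 0, 0], "rot": [0, 0, 0]}, {"offset": [0, 0, 0], "rot": [0, 0, 0]}, {"offset": [0, 0, 0], "rot": [0, 0, 0]}, {"offset": [0, 0, 1], "rot": [0, 0, 0]}, {"offset": [0, 0, 2.5], "rot": [0, 0, 0]}, {"offset": [0, 0, 4.5], "rot": [0, 0, 0]}, {"offset": [0, 0, 7], "rot": [0, 0, 0]}, {"offset": [0, 0, 10], "rot": [0, 0, 0]}, {"offset": [0, 0, 13], "rot": [0, 0, 0]}, {"offset": [0, 0, 15], "rot": [0, 0, 0]}, {"offset": [0, 0, 15], "rot": [0, 0, 0]}, {"offset": [0, 0, 15], "rot": [0, 0, 0]}]}}

```text
time: 6.9
position: [0.5871, -0.2607, 0.3136]
tool_rot: [0.998, 0.062, -0.0, -0.0]
ft_force: [-0.8, -0.2, -1.8]
grip_width: 0.0299
grip_force: 35.0
```

```bash
python3 - <<'E'
from h import *
ask("side",["charged_lamp","charged_lamp_strip","charger_pocket","holder_right","holder_left","holder","drained_lamp"],"pics/s1.png")
ask("scene",["charger_pocket","holder_right","holder_left","holder"],"pics/sc1.png")
o=get_obs();print(o['grip_force'],o['ft_force'],np.round(o['q'],2))
E
```

```text
t 6.9 [ 0.5871 -0.2607  0.3136] [-179.6  -11.2    0. ] w 0.0299
side charged_lamp []
side charged_lamp_strip [([0.5749, -0.2621, 0.298], 0.73)]
side charger_pocket [([0.5837, -0.262, 0.014], 0.77)]
side holder_right [([0.5159, 0.2121, 0.0119], 0.7)]
side holder_left [([0.5002, 0.2983, 0.0178], 0.95)]
side holder [([0.5075, 0.261, -0.0007], 0.87)]
side drained_lamp [([0.5824, -0.2609, 0.1651], 0.16)]
t 7.3 [ 0.5873 -0.2609  0.3127] [-1.796e+02 -1.110e+01  1.000e-01] w 0.0298
scene charger_pocket [([0.5891, -0.2612, 0.0141], 0.71), ([0.4686, 0.0845, -0.0008], 0.29)]
scene holder_right [([0.5103, 0.2061, 0.0106], 0.65)]
scene holder_left [([0.503, 0.2992, 0.0153], 0.79)]
scene holder [([0.5048, 0.2519, -0.0], 0.68), ([0.5886, -0.2636, 0.0114], 0.66)]
34.98745616991073 [-0.91365609 -0.51576333 -1.34252679] [-0.59  0.49  1.3   0.    1.35  0.86]
```

Request:
{"method": "apply_moves", "body": {"series": [{"offset": [-0.6, 2, 2], "rot": [0, 0, 0]}, {"offset": [-1.8, 6, 3], "rot": [0, 0, 0]}, {"offset": [-3, 10, 3], "rot": [0, 0, 0]}, {"offset": [-4.2, 14, 3], "rot": [0, 0, 0]}, {"offset": [-5.4, 18, 3], "rot": [0, 0, 0]}, {"offset": [-6.6, 22, 3], "rot": [0, 0, 0]}, {"offset": [-7.8, 26, 3], "rot": [0, 0, 0]}, {"offset": [-9, 30, 3], "rot": [0, 0, 0]}, {"offset": [-10.2, 34, 3], "rot": [0, 0, 0]}, {"offset": [-11.4, 38, 3], "rot": [0, 0, 0]}, {"offset": [-12.6, 41, 3], "rot": [0, 0, 0]}, {"offset": [-13.5, 43, 3], "rot": [0, 0, 0]}, {"offset": [-13.5, 43, 3], "rot": [0, 0, 0]}, {"offset": [-13.5, 43, 3], "rot": [0, 0, 0]}, {"offset": [-13.5, 43, 3], "rot": [0, 0, 0]}]}}

```text
time: 9.05
position: [0.4531, 0.1683, 0.3437]
tool_rot: [0.998, 0.062, 0.0, 0.0]
ft_force: [0.2, -0.2, -0.9]
grip_width: 0.03
grip_force: 35.0
```

```bash
python3 - <<'E'
from h import *
im,cal=ask("wrist",["holder_right","holder_left","holder","drained_lamp"],"pics/w3.png")
np.savez("w3.npz",**{k:np.array(cal[k]) for k in 'KRt'})
print(np.round(get_obs()['q'],2))
E
```

```text
t 9.05 [0.4531 0.1683 0.3437] [1.796e+02 1.110e+01 1.000e-01] w 0.03
wrist holder_right [([0.5112, 0.2074, 0.0156], 0.84)]
wrist holder_left [([0.5044, 0.2971, 0.0179], 0.86)]
wrist holder [([0.5056, 0.2561, 0.0001], 0.92)]
wrist drained_lamp [([0.5035, 0.3002, 0.0117], 0.92)]
[ 0.12  0.22  1.64 -0.    1.28  1.57]
```

View pics/w3.png

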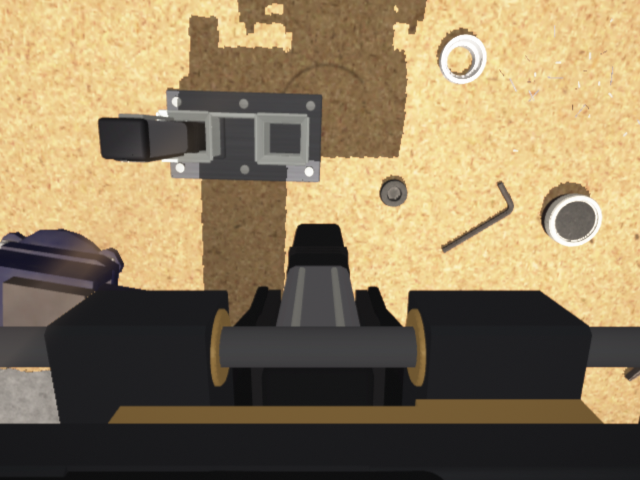

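The wrist picture shows the plate corners at (168,89), (321,95), (321,181) and (171,177). The empty right pocket's rim is around (283,137) and the drained lamp's top is at (125,138). I'll back-project these.

```bash
python3 - <<'E'
from h import *
cal=dict(np.load("w3.npz")); im=cv2.imread("pics/w3.png")
P=[(168,89),(321,95),(321,181),(171,177)]
for z in (.004,.014):
    W=np.array([floor(cal,p,z)[:2] for p in P]); e=[W[1]-W[0],W[2]-W[3],W[3]-W[0],W[2]-W[1]]
    print(z,W.mean(0).round(4),[(np.linalg.norm(v).round(4),np.degrees(np.arctan2(v[1],v[0])).round(1)) for v in e])
g=cv2.cvtColor(im,cv2.COLOR_BGR2GRAY)
c=cv2.resize(im[75:195,90:335],None,fx=3.2,fy=3.2,interpolation=cv2.INTER_CUBIC); cv2.imwrite("pics/w3c.png",c)
E
```

```text
0.004 [0.5092 0.2534] [(np.float64(0.1605), np.float64(-85.1)), (np.float64(0.1655), np.float64(-84.4)), (np.float64(0.0916), np.float64(-176.0)), (np.float64(0.0899), np.float64(-172.8))]
0.014 [0.5095 0.2518] [(np.float64(0.1571), np.float64(-85.1)), (np.float64(0.162), np.float64(-84.4)), (np.float64(0.0897), np.float64(-176.0)), (np.float64(0.0881), np.float64(-172.8))]
```

View pics/w3c.png

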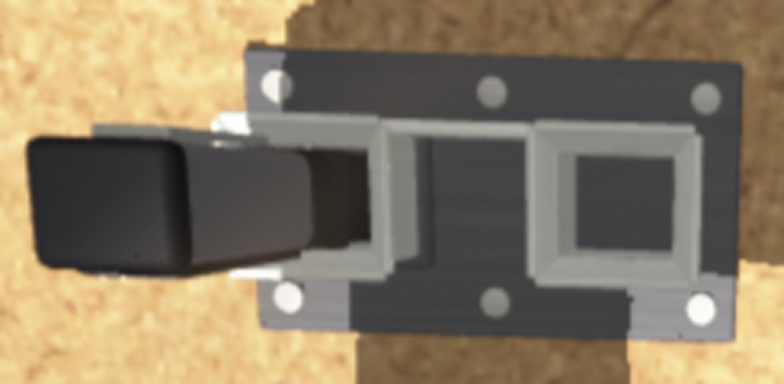

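The crop shows the right rim's outer corners at (530,122), (700,127), (697,287) and (530,283), the six plate bolts, and the drained lamp's top at (30,138) to (185,272).

```bash
python3 - <<'E'
from h import *
cal=dict(np.load("w3.npz"))
def f(P,z): return np.array([floor(cal,(p[0]/3.2+90-.34,p[1]/3.2+75-.34),z)[:2] for p in P])
ang=lambda v:np.degrees(np.arctan2(v[1],v[0])).round(1)
R=f([(530,122),(700,127),(697,287),(530,283)],.071); print('rimR',R.mean(0),ang(R[0]-R[1]),ang(R[3]-R[2]))
B=f([(276,86),(491,92),(706,98),(288,297),(495,302),(700,309)],.005); print('bolts',B.mean(0),ang(B[0]-B[2]),ang(B[3]-B[5]),ang(B[1]-B[4]))
L=f([(30,138),(182,140),(185,272),(38,262)],.204); print('lamp',L.mean(0),ang(L[0]-L[1]),ang(L[3]-L[2]))
I=f([(577,155),(673,157),(672,250),(577,250)],.014);print('floor',I.mean(0))
E
```

```text
rimR [0.51331587 0.20919497] 95.5 95.7
bolts [0.5086667  0.25507065] 95.5 95.4 5.7
lamp [0.50504231 0.29745859] 96.3 93.2
floor [0.51302228 0.21031965]
```

Request:
{"method": "apply_moves", "body": {"series": [{"offset": [2, 1.4, 0], "rot": [0, 0, -0.8]}, {"offset": [4, 2.7, 0], "rot": [0, 0, -1.6]}, {"offset": [6.1, 4.1, 0], "rot": [0, 0, -1.6]}, {"offset": [6.1, 4.1, -3], "rot": [0, 0, -1.6]}, {"offset": [6.1, 4.1, -6], "rot": [0, 0, -1.6]}, {"offset": [6.1, 4.1, -9], "rot": [0, 0, -1.6]}, {"offset": [6.1, 4.1, -11], "rot": [0, 0, -1.6]}, {"offset": [6.1, 4.1, -11.4], "rot": [0, 0, -1.6]}, {"offset": [6.1, 4.1, -11.4], "rot": [0, 0, -1.6]}, {"offset": [6.1, 4.1, -11.4], "rot": [0, 0, -1.6]}, {"offset": [6.1, 4.1, -12], "rot": [0, 0, -1.6]}, {"offset": [6.1, 4.1, -12.5], "rot": [0, 0, -1.6]}, {"offset": [6.1, 4.1, -13], "rot": [0, 0, -1.6]}, {"offset": [6.1, 4.1, -13.5], "rot": [0, 0, -1.6]}, {"offset": [6.1, 4.1, -14], "rot": [0, 0, -1.6]}, {"offset": [6.1, 4.1, -14], "rot": [0, 0, -1.6]}]}}

```text
time: 10.9
position: [0.5129, 0.2099, 0.2026]
tool_rot: [0.999, 0.048, -0.001, 0.0]
ft_force: [0.3, 0.0, -2.3]
grip_width: 0.03
grip_force: 35.0
```

Request:
{"method": "apply_moves", "body": {"series": [{"offset": [0, 0, -0.6], "rot": [0, 0, 0]}, {"offset": [0, 0, -1.2], "rot": [0, 0, 0]}, {"offset": [0, 0, -1.8], "rot": [0, 0, 0]}, {"offset": [0, 0, -2.4], "rot": [0, 0, 0]}, {"offset": [0, 0, -3], "rot": [0, 0, 0]}, {"offset": [0, 0, -3.5], "rot": [0, 0, 0]}, {"offset": [0, 0, -3.7], "rot": [0, 0, 0]}, {"offset": [0, 0, -3.9], "rot": [0, 0, 0]}, {"offset": [0, 0, -3.9], "rot": [0, 0, 0]}, {"offset": [0, 0, -3.9], "rot": [0, 0, 0]}]}}

```text
time: 11.9
position: [0.5136, 0.2101, 0.1647]
tool_rot: [0.999, 0.048, 0.0, -0.0]
ft_force: [-0.1, -0.1, -1.5]
grip_width: 0.0298
grip_force: 35.0
```

Request:
{"method": "apply_moves", "body": {"series": [{"offset": [0, 0, 0], "rot": [0, 0, 0]}, {"offset": [0, 0, 0], "rot": [0, 0, 0]}, {"offset": [0, 0, 0], "rot": [0, 0, 0]}, {"offset": [0, 0, 0], "rot": [0, 0, 0]}, {"offset": [0, 0, 0], "rot": [0, 0, 0]}, {"offset": [0, 0, 1], "rot": [0, 0, 0]}, {"offset": [0, 0, 3], "rot": [0, 0, 0]}, {"offset": [0, 0, 6], "rot": [0, 0, 0]}, {"offset": [0, 0, 9], "rot": [0, 0, 0]}, {"offset": [0, 0, 12], "rot": [0, 0, 0]}, {"offset": [0, 0, 12.5], "rot": [0, 0, 0]}, {"offset": [-0.4, 4, 12.5], "rot": [0, 0, 0]}, {"offset": [-0.7, 7, 12.5], "rot": [0, 0, 0]}, {"offset": [-0.9, 8.9, 12.5], "rot": [0, 0, 0]}, {"offset": [-0.9, 8.9, 12.5], "rot": [0, 0, 0]}, {"offset": [-0.9, 8.9, 12.5], "rot": [0, 0, 0]}], "hand": 1}}

```text
time: 13.5
position: [0.5039, 0.2988, 0.2889]
tool_rot: [0.999, 0.049, -0.001, 0.001]
ft_force: [-0.7, 0.0, -0.3]
grip_width: 0.087
grip_force: 0.0
```

```bash
python3 - <<'E'
from h import *
im,cal=ask("wrist",["drained_lamp","charged_lamp","holder_left"],"pics/w4.png")
np.savez("w4.npz",**{k:np.array(cal[k]) for k in 'KRt'})
print(np.round(get_obs()['q'],2))
for X in [(.5045,.299,.204),(.5135,.2095,.204)]: print(pix(cal,X))
E
```

```text
t 13.5 [0.5039 0.2988 0.2889] [ 1.797e+02  8.700e+00 -1.000e-01] w 0.087
wrist drained_lamp [([0.501, 0.2991, 0.0101], 0.77)]
wrist charged_lamp [([0.5102, 0.2123, 0.0129], 0.96)]
wrist holder_left []
[ 0.34  0.43  1.48 -0.    1.24  1.82]
[316.20329521 265.916378  ]
[480.58459243 265.37144205]
```

View pics/w4.png

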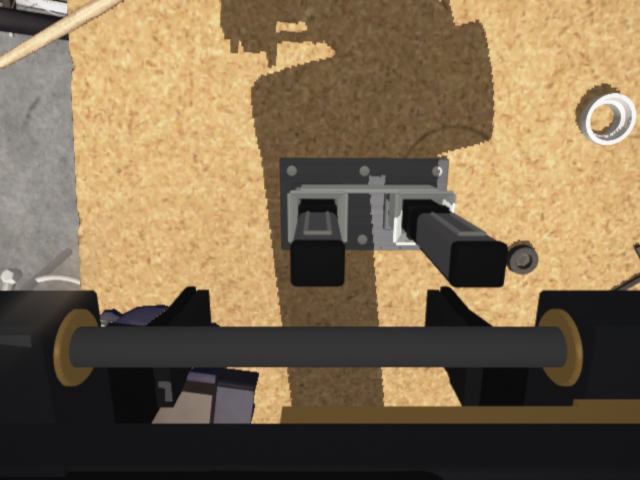

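The drained lamp's top is at about (318,263), centred between the fingers, and the charged lamp stands upright in the right pocket. I'll descend and grip.

Request:
{"method": "apply_moves", "body": {"series": [{"offset": [0.1, 0, -3], "rot": [0, 0, 0]}, {"offset": [0.1, 0, -6], "rot": [0, 0, 0]}, {"offset": [0.1, 0, -9], "rot": [0, 0, 0]}, {"offset": [0.1, 0, -11.5], "rot": [0, 0, 0]}, {"offset": [0.1, 0, -12.6], "rot": [0, 0, 0]}, {"offset": [0.1, 0, -12.6], "rot": [0, 0, 0]}, {"offset": [0.1, 0, -12.6], "rot": [0, 0, 0]}]}}

```text
time: 14.4
position: [0.5064, 0.299, 0.1644]
tool_rot: [0.999, 0.048, 0.001, -0.0]
ft_force: [-1.0, -0.1, 1.1]
grip_width: 0.0871
grip_force: 0.0
```

Request:
{"method": "apply_moves", "body": {"series": [{"offset": [0, 0, 0], "rot": [0, 0, 0]}, {"offset": [0, 0, 0], "rot": [0, 0, 0]}, {"offset": [0, 0, 0], "rot": [0, 0, 0]}, {"offset": [0, 0, 0], "rot": [0, 0, 0]}, {"offset": [0, 0, 0], "rot": [0, 0, 0]}, {"offset": [0, 0, 0], "rot": [0, 0, 0]}, {"offset": [0, 0, 0], "rot": [0, 0, 0]}, {"offset": [0, 0, 0], "rot": [0, 0, 0]}, {"offset": [0, 0, 0], "rot": [0, 0, 0]}, {"offset": [0, 0, 0], "rot": [0, 0, 0]}, {"offset": [0, 0, 0], "rot": [0, 0, 0]}], "hand": 0, "newtons": 35}}

```text
time: 15.5
position: [0.5055, 0.299, 0.1635]
tool_rot: [0.999, 0.048, -0.0, 0.0]
ft_force: [-0.5, -0.2, -0.5]
grip_width: 0.03
grip_force: 35.0
```

Request:
{"method": "apply_moves", "body": {"series": [{"offset": [0, 0, 1], "rot": [0, 0, 0]}, {"offset": [0, 0, 3], "rot": [0, 0, 0]}, {"offset": [0, 0, 6], "rot": [0, 0, 0]}, {"offset": [0, 0, 10], "rot": [0, 0, 0]}, {"offset": [0, 0, 14], "rot": [0, 0, 0]}, {"offset": [0, 0, 18], "rot": [0, 0, 0]}, {"offset": [0, 0, 22], "rot": [0, 0, 0]}, {"offset": [0, 0, 24], "rot": [0, 0, 0]}, {"offset": [0, 0, 24], "rot": [0, 0, 0]}, {"offset": [0.6, -4, 24], "rot": [0, 0, 0.4]}, {"offset": [1.2, -8, 24], "rot": [0, 0, 0.8]}, {"offset": [1.8, -12, 24], "rot": [0, 0, 1.2]}, {"offset": [2.4, -16, 24], "rot": [0, 0, 1.6]}, {"offset": [3, -20, 22], "rot": [0, 0, 1.6]}, {"offset": [3.6, -24, 20], "rot": [0, 0, 1.6]}, {"offset": [4.2, -28, 18], "rot": [0, 0, 1.6]}, {"offset": [4.8, -32, 18], "rot": [0, 0, 1.6]}, {"offset": [5.4, -36, 18], "rot": [0, 0, 1.6]}, {"offset": [6, -40, 18], "rot": [0, 0, 1.6]}, {"offset": [6, -40, 18], "rot": [0, 0, 1.6]}]}}

```text
time: 17.5
position: [0.5654, -0.106, 0.3413]
tool_rot: [0.998, 0.059, -0.001, 0.001]
ft_force: [-1.1, 0.5, -2.5]
grip_width: 0.0299
grip_force: 35.0
```

Request:
{"method": "apply_moves", "body": {"series": [{"offset": [0, -4, 0], "rot": [0, 0, 0]}, {"offset": [-2, -8, 0], "rot": [0, 0, 0]}, {"offset": [-3.8, -12, 0], "rot": [0, 0, 0]}, {"offset": [-3.8, -13.5, 0], "rot": [0, 0, 0]}, {"offset": [-3.8, -13.5, 0], "rot": [0, 0, 0]}, {"offset": [-3.8, -13.5, 0], "rot": [0, 0, 0]}, {"offset": [-3.8, -13.5, 0], "rot": [0, 0, 0]}]}}

```text
time: 18.2
position: [0.5277, -0.234, 0.3431]
tool_rot: [0.998, 0.063, -0.0, -0.001]
ft_force: [0.2, 0.5, -1.6]
grip_width: 0.0296
grip_force: 35.0
```

```bash
python3 - <<'E'
from h import *
im,cal=ask("wrist",["charger_pocket","charger"],"pics/w5.png")
np.savez("w5.npz",**{k:np.array(cal[k]) for k in 'KRt'})
p=pix(cal,(.5875,-.2615,.071)); print(p)
u,v=[int(a) for a in p]; y0,x0=max(v-75,0),u-95
cv2.imwrite("pics/w5c.png",cv2.resize(im[y0:y0+150,x0:x0+190,::-1],None,fx=4,fy=4,interpolation=cv2.INTER_CUBIC)); print(x0,y0)
E
```

```text
t 18.2 [ 0.5277 -0.234   0.3431] [-1.795e+02 -1.130e+01  1.000e-01] w 0.0296
wrist charger_pocket [([0.5896, -0.2624, 0.0163], 0.64)]
wrist charger [([0.589, -0.264, 0.003], 0.96)]
[355.32504822 148.75869651]
260 73
```

View pics/w5c.png

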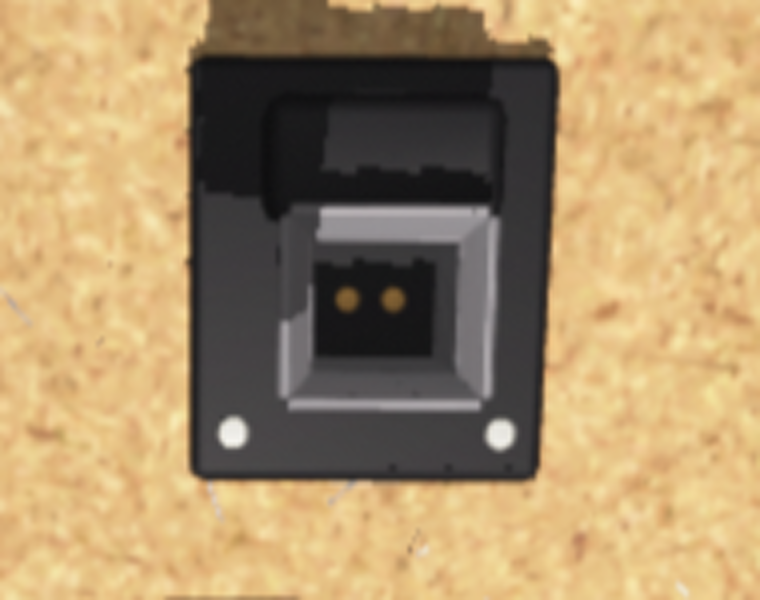

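This shows the charger rim's outer edges at crop x 280–495 and y 205–410, with the pins at (347,299) and (393,299). Next I'll work out the pocket centre.

```bash
python3 - <<'E'
from h import *
cal=dict(np.load("w5.npz"))
def f(P,z): return np.array([floor(cal,(p[0]/4+260-.375,p[1]/4+73-.375),z)[:2] for p in P])
ang=lambda v:np.degrees(np.arctan2(v[1],v[0])).round(1)
R=f([(280,206),(498,206),(492,409),(282,409)],.071); print('rim',R.mean(0),ang(R[0]-R[1]),ang(R[3]-R[2]))
F=f([(192,57),(556,57),(539,479),(193,478)],.014); print('foot',F.mean(0),ang(F[0]-F[1]),ang(F[3]-F[2]),ang(F[0]-F[3]),ang(F[1]-F[2]), (F[0]-F[1]),F[0]-F[3])
print('pins',f([(347,299),(393,299)],.018))
E
```

```text
rim [ 0.58664592 -0.2628482 ] 97.3 97.3
foot [ 0.59318847 -0.26192703] 97.3 97.1 7.1 7.6 [-0.01177909  0.09240157] [0.10709266 0.01328802]
pins [[ 0.5862186  -0.25659172]
 [ 0.58774949 -0.26857871]]
```

Request:
{"method": "apply_moves", "body": {"series": [{"offset": [3, -1.3, 0], "rot": [0, 0, 0]}, {"offset": [5.9, -2.6, 0], "rot": [0, 0, 0]}, {"offset": [5.9, -2.6, -3], "rot": [0, 0, 0]}, {"offset": [5.9, -2.6, -6], "rot": [0, 0, 0]}, {"offset": [5.9, -2.6, -9], "rot": [0, 0, 0]}, {"offset": [5.9, -2.6, -11], "rot": [0, 0, 0]}, {"offset": [5.9, -2.6, -11.4], "rot": [0, 0, 0]}, {"offset": [5.9, -2.6, -11.4], "rot": [0, 0, 0]}, {"offset": [5.9, -2.6, -11.4], "rot": [0, 0, 0]}, {"offset": [5.9, -2.6, -12], "rot": [0, 0, 0]}, {"offset": [5.9, -2.6, -12.5], "rot": [0, 0, 0]}, {"offset": [5.9, -2.6, -13], "rot": [0, 0, 0]}, {"offset": [5.9, -2.6, -13.5], "rot": [0, 0, 0]}, {"offset": [5.9, -2.6, -14], "rot": [0, 0, 0]}, {"offset": [5.9, -2.6, -14], "rot": [0, 0, 0]}]}}

```text
time: 19.85
position: [0.5859, -0.2617, 0.2024]
tool_rot: [0.998, 0.062, -0.001, -0.001]
ft_force: [0.4, -0.5, -1.5]
grip_width: 0.0296
grip_force: 35.0
```

Request:
{"method": "apply_moves", "body": {"series": [{"offset": [0, 0, -0.6], "rot": [0, 0, 0]}, {"offset": [0, 0, -1.2], "rot": [0, 0, 0]}, {"offset": [0, 0, -1.8], "rot": [0, 0, 0]}, {"offset": [0, 0, -2.4], "rot": [0, 0, 0]}, {"offset": [0, 0, -3], "rot": [0, 0, 0]}, {"offset": [0, 0, -3.5], "rot": [0, 0, 0]}, {"offset": [0, 0, -3.8], "rot": [0, 0, 0]}, {"offset": [0, 0, -4], "rot": [0, 0, 0]}, {"offset": [0, 0, -4], "rot": [0, 0, 0]}, {"offset": [0, 0, -4], "rot": [0, 0, 0]}]}}

```text
time: 20.85
position: [0.5866, -0.262, 0.1637]
tool_rot: [0.998, 0.062, 0.0, 0.0]
ft_force: [0.8, -0.6, -1.5]
grip_width: 0.0298
grip_force: 35.0
```

Request:
{"method": "apply_moves", "body": {"series": [{"offset": [0, 0, 0], "rot": [0, 0, 0]}, {"offset": [0, 0, 0], "rot": [0, 0, 0]}, {"offset": [0, 0, 0], "rot": [0, 0, 0]}, {"offset": [0, 0, 0], "rot": [0, 0, 0]}, {"offset": [0, 0, 0], "rot": [0, 0, 0]}, {"offset": [0, 0, 0], "rot": [0, 0, 0]}, {"offset": [0, 0, 1], "rot": [0, 0, 0]}, {"offset": [0, 0, 3], "rot": [0, 0, 0]}, {"offset": [0, 0, 6], "rot": [0, 0, 0]}, {"offset": [0, 0, 9], "rot": [0, 0, 0]}, {"offset": [0, 0, 12.6], "rot": [0, 0, 0]}, {"offset": [0, 0, 12.6], "rot": [0, 0, 0]}, {"offset": [0, 0, 12.6], "rot": [0, 0, 0]}, {"offset": [0, 0, 12.6], "rot": [0, 0, 0]}], "hand": 1}}

```text
time: 22.25
position: [0.5857, -0.2615, 0.2887]
tool_rot: [0.998, 0.062, -0.001, -0.001]
ft_force: [0.2, -0.3, -0.3]
grip_width: 0.0874
grip_force: 0.0
```

```bash
python3 - <<'E'
from h import *
im,cal=ask("wrist",["drained_lamp"])
for X in [(a,b,.204) for a in (.574,.600) for b in (-.2475,-.2775)]: print(pix(cal,X).round(0),end='')
im2,_=ask("side",["drained_lamp","charged_lamp_strip","charged_lamp","bearing_cup"])
ask("scene",["bearing_cup"])
c=np.hstack([im[100:400,170:470],im2[130:430,240:540]]); cv2.imwrite("pics/c6.png",c[:,:,::-1])
E
```

```text
t 22.25 [ 0.5857 -0.2615  0.2887] [-179.6  -11.1    0.2] w 0.0874
wrist drained_lamp [([0.583, -0.2604, 0.0128], 0.86)]
[290. 284.][344. 290.][295. 239.][351. 245.]t 22.35 [ 0.5857 -0.2615  0.288 ] [-179.5  -11.1    0.2] w 0.087
side drained_lamp [([0.5867, -0.263, 0.0125], 0.88), ([0.5015, 0.2114, 0.1505], 0.74)]
side charged_lamp_strip [([0.5037, 0.2072, 0.1453], 0.87)]
side charged_lamp [([0.5081, 0.2104, 0.015], 0.92)]
side bearing_cup [([0.6089, 0.0405, -0.0003], 0.53), ([0.5022, 0.2993, 0.0169], 0.48)]
t 22.6 [ 0.5863 -0.2619  0.2888] [-1.796e+02 -1.110e+01  1.000e-01] w 0.0873
scene bearing_cup [([0.6105, 0.0433, 0.0015], 0.64), ([0.5037, 0.2503, 0.0008], 0.55)]
```

View pics/c6.png

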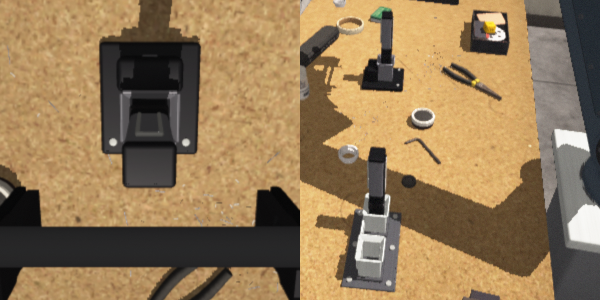

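The drained lamp stands upright and home in the charger, and the charged lamp is alone in the holder's right pocket. I'll go and fetch it.

Request:
{"method": "apply_moves", "body": {"series": [{"offset": [-0.6, 4, 0], "rot": [0, 0, 0]}, {"offset": [-1.2, 8, 0], "rot": [0, 0, -0.4]}, {"offset": [-1.9, 12, 0], "rot": [0, 0, -0.8]}, {"offset": [-2.5, 16, 0], "rot": [0, 0, -1.2]}, {"offset": [-3.1, 20, 0], "rot": [0, 0, -1.6]}, {"offset": [-3.7, 24, 0], "rot": [0, 0, -1.6]}, {"offset": [-4.3, 28, 0], "rot": [0, 0, -1.6]}, {"offset": [-5, 32, 0], "rot": [0, 0, -1.6]}, {"offset": [-5.6, 36, 0], "rot": [0, 0, -1.6]}, {"offset": [-6.2, 40, 0], "rot": [0, 0, -1.6]}, {"offset": [-6.8, 44, 0], "rot": [0, 0, -1.6]}, {"offset": [-7.3, 47.15, 0], "rot": [0, 0, -1.6]}, {"offset": [-7.3, 47.15, 0], "rot": [0, 0, -1.6]}, {"offset": [-7.3, 47.15, 0], "rot": [0, 0, -1.6]}, {"offset": [-7.3, 47.15, 0], "rot": [0, 0, -1.6]}]}}

```text
time: 24.2
position: [0.5137, 0.2087, 0.2895]
tool_rot: [0.999, 0.048, 0.0, 0.0]
ft_force: [0.5, -1.3, -0.3]
grip_width: 0.0869
grip_force: 0.0
```

Request:
{"method": "apply_moves", "body": {"series": [{"offset": [0, 0, -3], "rot": [0, 0, 0]}, {"offset": [0, 0, -6], "rot": [0, 0, 0]}, {"offset": [0, 0, -9], "rot": [0, 0, 0]}, {"offset": [0, 0, -11.5], "rot": [0, 0, 0]}, {"offset": [0, 0, -12.6], "rot": [0, 0, 0]}, {"offset": [0, 0, -12.6], "rot": [0, 0, 0]}, {"offset": [0, 0, -12.6], "rot": [0, 0, 0]}]}}

```text
time: 24.9
position: [0.5145, 0.209, 0.1643]
tool_rot: [0.999, 0.047, 0.001, -0.0]
ft_force: [0.3, 0.8, 0.3]
grip_width: 0.0871
grip_force: 0.0
```

Request:
{"method": "apply_moves", "body": {"series": [{"offset": [0, 0, 0], "rot": [0, 0, 0]}, {"offset": [0, 0, 0], "rot": [0, 0, 0]}, {"offset": [0, 0, 0], "rot": [0, 0, 0]}, {"offset": [0, 0, 0], "rot": [0, 0, 0]}, {"offset": [0, 0, 0], "rot": [0, 0, 0]}, {"offset": [0, 0, 0], "rot": [0, 0, 0]}, {"offset": [0, 0, 0], "rot": [0, 0, 0]}, {"offset": [0, 0, 0], "rot": [0, 0, 0]}, {"offset": [0, 0, 0], "rot": [0, 0, 0]}, {"offset": [0, 0, 0], "rot": [0, 0, 0]}, {"offset": [0, 0, 0], "rot": [0, 0, 0]}, {"offset": [0, 0, 0], "rot": [0, 0, 0]}], "hand": 0, "newtons": 50}}

```text
time: 26.1
position: [0.5134, 0.2095, 0.1634]
tool_rot: [0.999, 0.048, -0.0, -0.0]
ft_force: [0.6, 0.3, -1.0]
grip_width: 0.0298
grip_force: 50.0
```

Request:
{"method": "apply_moves", "body": {"series": [{"offset": [0, 0, 1], "rot": [0, 0, 0]}, {"offset": [0, 0, 3], "rot": [0, 0, 0]}, {"offset": [0, 0, 6], "rot": [0, 0, 0]}, {"offset": [0, 0, 9], "rot": [0, 0, 0]}, {"offset": [0, 0, 12], "rot": [0, 0, 0]}, {"offset": [0, 0, 15], "rot": [0, 0, 0]}, {"offset": [0, 0, 17], "rot": [0, 0, 0]}, {"offset": [0, 0, 17], "rot": [0, 0, 0]}, {"offset": [0, 0, 17], "rot": [0, 0, 0]}]}}

```text
time: 27.0
position: [0.513, 0.2094, 0.3335]
tool_rot: [0.999, 0.048, -0.0, 0.0]
ft_force: [0.6, -0.1, -1.6]
grip_width: 0.0297
grip_force: 50.0
```

```bash
python3 - <<'E'
from h import *
o=get_obs(); print(np.round(o['q'],3),o['position'],o['grip_force'])
D=[(.527,1.433,.625,.245),(.52,1.34,.643,.2795),(.49,1.30,.6423,.313),(.22,1.64,.4834,.3437),(.43,1.48,.586,.2889),(o['q'][1],o['q'][2],np.hypot(*o['position'][:2]),o['position'][2])]
A=[];b=[]
for a,c,r,z in D:
    A+= [[1,0,np.sin(a),np.sin(a+c)],[0,1,np.cos(a),np.cos(a+c)]]; b+=[r,z]
s,res,_,_=np.linalg.lstsq(np.array(A),np.array(b),rcond=None); print(s,np.abs(A@s-b).max())
cal=vision.calibration("scene")
print('bottle base',floor(cal,(357,218),0), 'side',floor(vision.calibration("side"),(213,290),0))
B=floor(cal,(357,218),0); print([pix(cal,(B[0],B[1],z)).round() for z in (.1,.15,.2,.25)])
E
```

```text
[ 0.186  0.337  1.497 -0.     1.308  1.661] [0.51297984 0.20942739 0.33353944] 49.98584304470569
[-0.00834217 -0.09808755  0.56424838  0.38577591] 0.00854762888661964
bottle base [0.76598229 0.07573763 0.        ] side [0.77013116 0.08220048 0.        ]
[array([358., 181.]), array([358., 161.]), array([359., 140.]), array([359., 117.])]
```

Request:
{"method": "apply_moves", "body": {"series": [{"offset": [1, -3, 0], "rot": [0, 0, 0]}, {"offset": [2, -6, 0], "rot": [0, 0, 0]}, {"offset": [3, -9, 0], "rot": [0.6, -6, 0]}, {"offset": [4, -12, 0], "rot": [1.2, -12, 0]}, {"offset": [5, -15, -1], "rot": [1.7, -18, 0]}, {"offset": [6.5, -17.5, -2], "rot": [2.3, -24, 0]}, {"offset": [6.5, -17.5, -3], "rot": [2.9, -30, 0]}, {"offset": [6.5, -17.5, -3], "rot": [3.5, -36, 0]}, {"offset": [6.5, -17.5, -3], "rot": [4, -42, 0]}, {"offset": [6.5, -17.5, -3], "rot": [4.6, -48, 0]}, {"offset": [6.5, -17.5, -3], "rot": [4.6, -48, 0]}, {"offset": [6.5, -17.5, -3], "rot": [4.6, -48, 0]}, {"offset": [6.5, -17.5, -3], "rot": [4.6, -48, 0]}]}}

```text
time: 28.3
position: [0.5768, 0.0344, 0.3011]
tool_rot: [0.913, 0.043, 0.406, -0.019]
ft_force: [1.3, 1.0, -1.1]
grip_width: 0.0297
grip_force: 50.0
```

```bash
python3 - <<'E'
from h import *
o=get_obs(); print(np.round(o['q'],3),np.round(o['position'],4),o['grip_force'],np.round(o['joint_velocities'],3)); print(Ro.from_quat(o['tool_rot']).as_matrix().round(3))
E
```

```text
[-0.267  0.251  2.083  1.555  0.266 -0.232] [0.5768 0.0344 0.3011] 49.98583040200174 [-0.064  0.031  0.242  1.922 -0.19  -1.951]
[[ 0.666  0.094  0.74 ]
 [ 0.063 -0.996  0.07 ]
 [ 0.743 -0.    -0.669]]
```

Request:
{"method": "apply_moves", "body": {"series": [{"offset": [0, 0, 0], "rot": [0, 0, 0]}, {"offset": [0, 0, 0], "rot": [0, 0, 0]}, {"offset": [0, 0, 0], "rot": [0, 0, 0]}, {"offset": [0, 0, 0], "rot": [0, 0, 0]}, {"offset": [0, 0, 0], "rot": [0.2, -2, 0]}, {"offset": [0, 0, 0], "rot": [0.4, -4, 0]}, {"offset": [0, 0, 0], "rot": [0.6, -6, 0]}, {"offset": [0, 0, 0], "rot": [0.8, -8, 0]}, {"offset": [0, 0, 0], "rot": [1, -10, 0]}, {"offset": [0, 0, 0], "rot": [1.2, -12, 0]}, {"offset": [0, 0, 0], "rot": [1.4, -14, 0]}, {"offset": [0, 0, 0], "rot": [1.4, -14, 0]}, {"offset": [0, 0, 0], "rot": [1.4, -14, 0]}, {"offset": [0, 0, 0], "rot": [1.4, -14, 0]}, {"offset": [0, 0, 0], "rot": [1.4, -14, 0]}, {"offset": [0, 0, 0], "rot": [1.4, -14, 0]}]}}

```text
time: 29.9
position: [0.5787, 0.0346, 0.304]
tool_rot: [0.855, 0.041, 0.517, -0.025]
ft_force: [-0.3, -0.2, -1.9]
grip_width: 0.0297
grip_force: 50.0
```

```bash
python3 - <<'E'
from h import *
o=get_obs(); print(np.round(o['q'],3),o['grip_force'],np.round(o['joint_velocities'],3)); print(Ro.from_quat(o['tool_rot']).as_matrix().round(3))
im,_=ask("side",["charged_lamp_strip","charged_lamp","bearing_cup","drained_lamp","rubber_cap","lid_tin","hex_key"])
im2,_=ask("scene",["charged_lamp_strip","charged_lamp","bearing_cup"])
cv2.imwrite("pics/c7.png",cv2.resize(np.hstack([im,im2]),(800,300),interpolation=cv2.INTER_AREA)[:,:,::-1])
E
```

```text
[-0.312  0.343  2.237  2.468  0.599 -1.186] 49.98578371480107 [-0.001  0.001  0.002  0.002  0.001 -0.003]
[[ 0.462  0.096  0.881]
 [ 0.044 -0.995  0.085]
 [ 0.886 -0.    -0.464]]
t 29.9 [0.5787 0.0346 0.304 ] [-151.5   -7.3  -91.6] w 0.0297
side charged_lamp_strip [([0.584, 0.0386, 0.2823], 0.82)]
side charged_lamp [([0.706, 0.049, 0.2328], 0.97)]
side bearing_cup [([0.6097, 0.042, 0.0024], 0.66), ([0.516, 0.2118, 0.0137], 0.48)]
side drained_lamp []
side rubber_cap [([0.4652, 0.0835, 0.0011], 0.7), ([0.4526, -0.0064, 0.0001], 0.3)]
side lid_tin [([0.4641, -0.112, -0.0014], 0.76)]
side hex_key [([0.4543, -0.0041, -0.0003], 0.55)]
t 30.3 [0.5785 0.0345 0.3036] [-151.5   -7.2  -91.5] w 0.0296
scene charged_lamp_strip []
scene charged_lamp []
scene bearing_cup []
```

View pics/c7.png

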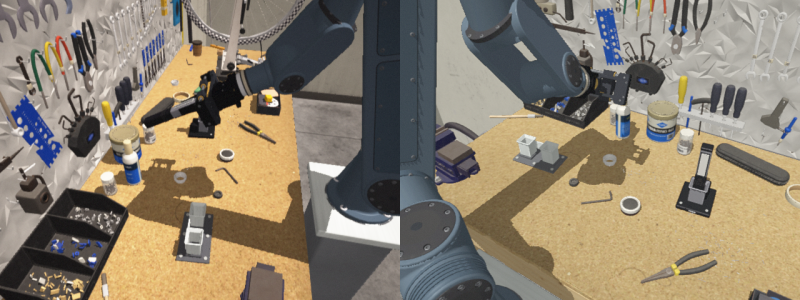

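The pictures show the lamp held over the cup, with the strip measured at (0.584, 0.039, 0.282). It is tilted 62°, so it faces 28° off straight down. The arm is still, the drained lamp stands in the charger, and the other things haven't moved.

```bash
python3 -c "
from rig import hand_in
print(hand_in())"
```

```text
the job is handed in; nothing more can be done
None
```

The job is handed in, with no verdict returned: the drained lamp stands home in the charger, and the arm holds the charged lamp still about 26 cm above the cup with its strip facing 28° off straight down.

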